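# Load the leaning spray bottles into the clinic crate

## Task

Take the two tall white bottles out of the leaning stand and set them down gently, upright on the floor of the crate, one in each of its two empty cells. Leave the short vial in the stand, the jars in the crate and the other things on the desk where they are, and do not drop a bottle.

Things in the scene. Friction and masses are not known exactly. Their poses are not given: they have to be found in the camera images.
- bottle_a_center (a point): centre of a tall slim white bottle with narrow grey cap: 34 mm diameter, 120 mm tall; straight round body up to 100 mm, 21 mm wide cap on the top 14 mm; about 70 g. The point is on its axis, 60 mm above the foot; z runs from foot to cap and at the start leans about 0.5 rad from vertical, cap away from the robot. Both are alike; either may go in either cell.
- bottle_b_center (a point): centre of a tall slim white bottle with narrow grey cap: 34 mm diameter, 120 mm tall; straight round body up to 100 mm, 21 mm wide cap on the top 14 mm; about 70 g. The point is on its axis, 60 mm above the foot; z runs from foot to cap and at the start leans about 0.5 rad from vertical, cap away from the robot. Both are alike; either may go in either cell.
- stand: fixed plywood stand, 255 mm along its y: three square holes 39 mm wide, 45 mm deep, 85 mm apart along y, all leaning 0.5 rad towards its +x (roughly away from the robot). The bottles stand loosely in two holes (pull out along the hole), the vial in the third; which is where varies. Origin on the desk; middle of the sloping upper face is 25 mm along +x and 64 mm up.
- crate: fixed grey crate, 2 x 3 square cells, 119 x 176 x 45 mm high; walls, dividers and floor 5 mm; cells 52 mm wide inside, 57 mm between centres. Origin on the desk under its centre, x along the short side, y along the long, z up. Four cells hold a jar each; one cell at each end of the long side is empty. Stands left or right of the stand.
- cell_a_floor (a point): centre of the floor of an empty cell of the crate (a thin dark round pad lies there), 5 mm above the desk; z up
- cell_b_floor (a point): centre of the floor of an empty cell of the crate (a thin dark round pad lies there), 5 mm above the desk; z up
- jar0: squat clear jar with an aluminium lid standing in a cell of the crate, 44 mm in diameter, 38 mm tall; origin at its foot. Not to be disturbed.
- jar1: squat clear jar with an aluminium lid standing in a cell of the crate, 44 mm in diameter, 38 mm tall; origin at its foot. Not to be disturbed.
- jar2: squat clear jar with an aluminium lid standing in a cell of the crate, 44 mm in diameter, 38 mm tall; origin at its foot. Not to be disturbed.
- jar3: squat clear jar with an aluminium lid standing in a cell of the crate, 44 mm in diameter, 38 mm tall; origin at its foot. Not to be disturbed.
- vial: short amber vial with a black lid in one hole of the stand, 33 mm in diameter, 64 mm tall, leaning like the bottles; origin at its foot. It stays where it is.
- case: small flat black case lying on the desk, 75 x 50 x 22 mm; origin under its centre. Stays.
- mouse: black computer mouse on the desk, 105 x 62 x 32 mm; origin under its centre. Stays.
- tin: flat round aluminium tin, 70 mm in diameter, 28 mm tall; origin under its centre. Stays.

How it is judged:
At the end, for the whole second after the job is handed in: Both bottles stand inside the crate in different cells, foot on the crate's floor (centre 60 to 70 mm above the desk), upright within 0.1 rad and at rest; jars and vial within 25 mm, case, mouse and tin within 40 mm of where they started (x of bottle_a_center in the frame of crate between -0.06 and 0.06 m and y of bottle_a_center in the frame of crate between -0.088 and 0.088 m and z of bottle_a_center in the frame of crate between 0.06 and 0.07 m and angle between each of bottle_a_center, bottle_b_center's own z axis and vertical below 0.1 rad and linear speed of each of bottle_a, bottle_b below 0.02 m/s and x of bottle_b_center in the frame of crate between -0.06 and 0.06 m and y of bottle_b_center in the frame of crate between -0.088 and 0.088 m and z of bottle_b_center in the frame of crate between 0.06 and 0.07 m and horizontal distance between bottle_a_center and bottle_b_center above 0.035 m and distance of each of jar0, jar1, jar2, jar3, vial from where it was at the start of the episode below 0.025 m and distance of each of case, mouse, tin from where it was at the start of the episode below 0.04 m); the robot touches nothing.
It fails at once if a bottle is dropped or thrown (moves faster than 0.7 m/s while no finger holds it) ((linear speed of bottle_a above 0.7 m/s and contact force between the fingers and bottle_a below 0.05 N) or (linear speed of bottle_b above 0.7 m/s and contact force between the fingers and bottle_b below 0.05 N)).
It fails at once if a jar in the crate or the vial in the stand is taken out or displaced by more than 25 mm (distance of any of jar0, jar1, jar2, jar3, vial from where it was at the start of the episode above 0.025 m).
It fails at once if the case, the mouse or the tin is displaced by more than 40 mm (distance of any of case, mouse, tin from where it was at the start of the episode above 0.04 m).
It also fails if it takes over 59 s, if anything falls off the work surface, if the arm or the gripper's body presses on something with over 40 N, if the wrist force passes 120 N, or if a joint passes its speed limit or range.

## Robot

A 6-joint arm with a two-finger parallel gripper is mounted at the origin on the work surface. World frame = base frame: x ahead of the robot, y to its left, z up, the work surface at z = 0. Lengths are in m, angles in rad, forces in N, time in s.
With the tool pointing down it reaches from about 0.425 to 0.95 m from the base axis. Payload 3.5 kg.
Tool frame: the origin (TCP) lies at the very end of the fingers, on their centre line; the grasp point (between the pads) lies 19 mm behind it (ctrl.grip_point_offset is the distance from the TCP to the grasp point, in m); z points along the fingers, y is the line along which they close (so a half turn about z gives the same grasp; the last joint's range is limited). The gripper opens to 85 mm and grips with 20 to 120 N. Pads are 22 mm wide; open, the fingers measure 114 mm over their backs; the gripper's body (76 mm by 85 mm) begins 54 mm behind the grasp point. The pads swing forward as they close: fully open they stand 13 mm farther back than shut.
Start: joints at [0.994, 0.286, 1.577, -0, 1.279, -0.15], TCP at [0.279, 0.614, 0.2] pointing down, gripper open.
Joint ranges: [-2.77, 2.77], [-0.9, 2.22], [0.21, 2.48], [-1.53, 4.67], [0.24, 2.81], [-2.84, 2.84]. Speed limits (rad/s): [2.79, 2.79, 3.14, 3.14, 3.14, 3.14].

## Interface

Orientations are given as a unit quaternion [x, y, z, w].
In Python, from plant import ctrl gives the robot as it stands. The module is installed in compiled form; this text tells all that it offers.
- The arm moves only by the shell command python3 -m pendant 'ROWS' [OPENING] [FORCE]. ROWS is JSON, a list of rows, each an object of numbers: "dx", "dy", "dz": the shift along the tool's x, y, z in cm; "twist": the turn about the tool's z in degrees. A call has 1 to 10 rows; each row is the pose to reach, as a shift and turn from the pose commanded when the call began, along the tool's axes at that moment; what a row does not reach only later rows make up. A row lasts 1/8 s, in which the tool goes at most 62.5 mm and 10.7 degrees, less where a joint would pass 70% of its speed; a pose out of reach is approached as far as the arm can. A call with a gripper value outside its range is refused whole. OPENING is the opening in per cent of the stroke, from 0 (shut) to 100 (fully open), set as the call begins (- or left out, the last holds). The fingers move at their own pace and stop on an object; FORCE is the grip in N (left out, the last holds). Time passes only in rows, so rows that repeat a pose let the fingers close. It gives the time, the measured TCP pose, the force, the opening and the grip force at its end, in the units of the state.
- ctrl.get_state(): the state, without advancing time (a new reading comes with each control period).
- ctrl.read_camera(name): name is "side" or "top" or "wrist"; returns a dict with "img" (400x640x3 uint8, red, green, blue), "depth" (400x640 float32, m along the optical axis (not along the pixel's ray), 0 where there is no reading), "camera_matrix" (3x3 intrinsics, pixels), "distortion" ([k1, k2, p1, p2, k3] as OpenCV has them; the pictures are not rectified), "xyz" and "rotation" of the camera in the world; the wrist camera has in their place "tool_from_camera" (4x4, takes a point from camera to tool coordinates, whose origin is the TCP and whose axes are the flange's). Camera axes: x right, y up, looking along -z (the intrinsics and any distortion apply to the point x, -y, -z); pixel columns grow to the right and rows downward; lengths in m; the calibration is good to about 2 mm. A picture is of the moment at which its call begins: read the wrist's pose just before it.
- ctrl.sign_off(): hands the job in; it is judged then, once.
The state is a dict: "time": time; "qpos": joint angles; "dq": joint speeds; "joint_efforts": joint torques, N m; "eef_pos": TCP position; "tcp_rot": TCP orientation; "contact_force": force on the tool from outside, world axes, zero at the start; "wrist_torque": the same for the moment, N m; "opening": opening from 0.0 (shut) to 1.0 (fully open); "finger_force": force on a finger pad.
Only numpy, scipy, OpenCV 4.12 (cv2) and the standard library are available. Lean on these libraries where they do the work, as an engineer would, in place of code of your own. Each camera call takes 0.05 s, during which the arm holds its last target. There are 200 camera calls.

## Working session

There is one attempt and no reset: what is moved stays moved. The work goes in short steps, Python scripts to look and compute and a shell command to move; the robot and the scene stay as the last step left them, time stands still between calls to the robot, and variables do not carry over. Pictures are saved under pics/ and viewed, at most 10 in all, crops included, and the job is handed in when it is done.

```bash
mkdir -p pics; cat > h.py <<'E'
import numpy as np, cv2, pickle
from plant import ctrl
def grab(n):
    s=ctrl.get_state(); c=ctrl.read_camera(n); c['state']=s
    if 'xyz' not in c:
        from scipy.spatial.transform import Rotation as R
        T=np.eye(4);T[:3,:3]=R.from_quat(s['tcp_rot']).as_matrix();T[:3,3]=s['eef_pos']
        T=T@np.array(c['tool_from_camera']); c['xyz']=T[:3,3]; c['rotation']=T[:3,:3]
    return c
def rays(c,uv):
    p=cv2.undistortPoints(np.array(uv,float).reshape(-1,1,2),np.array(c['camera_matrix']),np.array(c['distortion'])).reshape(-1,2)
    d=np.c_[p[:,0],-p[:,1],-np.ones(len(p))]
    return d@np.array(c['rotation']).T
def cloud(c,uv):
    uv=np.array(uv,int); z=c['depth'][uv[:,1],uv[:,0]]
    return np.array(c['xyz'])+rays(c,uv)*z[:,None]
def plane(c,uv,h):
    d=rays(c,uv); o=np.array(c['xyz']); return o+d*((h-o[2])/d[:,2])[:,None]
E
python3 - <<'E'
from h import *
for n in('top','side'):
    c=grab(n); pickle.dump(c,open(n+'.pkl','wb')); cv2.imwrite(f'pics/{n}.png',c['img'][:,:,::-1])
    print(n,c['xyz'],np.round(c['rotation'],2).tolist(),(c['depth']>0).mean())
print(ctrl.get_state(),ctrl.grip_point_offset)
E
```

```text
top [4.22222319e-01 6.90433679e-04 1.15234232e+00] [-0.06, 0.05, 0.71, -0.7] 0.9959765625
side [ 0.0187322  -0.78011559  0.90037379] [0.4, -0.13, -0.29, 0.86] 0.996109375
{'time': 0.1, 'qpos': array([ 9.94018405e-01,  2.87105857e-01,  1.57804174e+00, -2.44640087e-05,
        1.27860938e+00, -1.50004686e-01]), 'dq': array([ 1.17067265e-05, -2.68778182e-04, -3.17630089e-03, -1.54163590e-03,
       -1.09579155e-04, -9.53164941e-04]), 'joint_efforts': array([-3.98511372e-05, -4.07303703e+01, -2.93697774e+01, -1.75381597e-04,
        3.44290842e-03,  1.10497373e-05]), 'eef_pos': array([0.27902002, 0.6138984 , 0.19886036]), 'tcp_rot': array([ 2.11767335e-01,  9.77319510e-01, -1.01565608e-03, -3.73705426e-04]), 'contact_force': array([-0.24832064,  0.51799746, -0.1430057 ]), 'wrist_torque': array([-0.00415338, -0.00572786,  0.02636716]), 'finger_force': 0.0, 'opening': 1.0028993018212888} 0.0187
```

View pics/top.png

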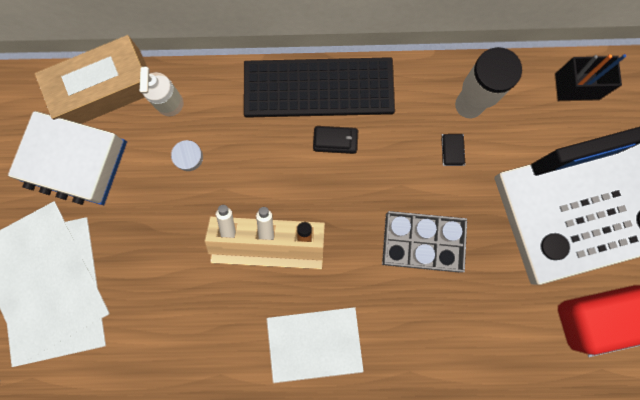

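View pics/side.png

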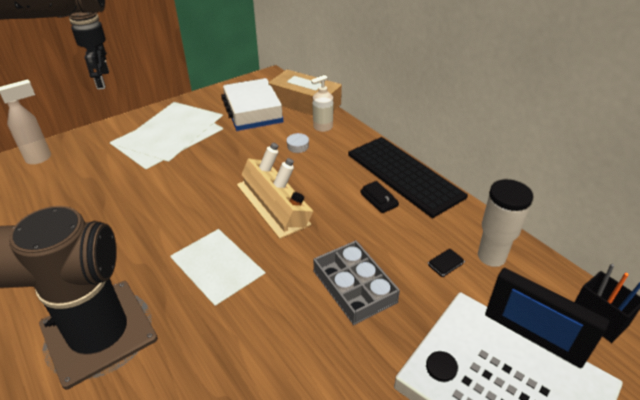

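```bash
cat > m.py <<'E'
from h import *
from scipy.optimize import least_squares
t=pickle.load(open('top.pkl','rb')); s=pickle.load(open('side.pkl','rb'))
def comp(c,mask,box,amin):
    m=np.zeros(mask.shape,np.uint8); x0,y0,x1,y1=box; m[y0:y1,x0:x1]=mask[y0:y1,x0:x1]
    n,l,st,ce=cv2.connectedComponentsWithStats(m,connectivity=4)
    return [(ce[i],np.argwhere(l==i)[:,::-1]) for i in range(1,n) if st[i,4]>=amin]
def white(c):
    h=cv2.cvtColor(c['img'],cv2.COLOR_RGB2HSV); return ((h[...,1]<50)&(h[...,2]>130)).astype(np.uint8)
def dark(c): return (c['img'].max(2)<45).astype(np.uint8)
# crate pads
for ce,px in comp(t,dark(t),(385,240,465,270),40): print('pad',ce.round(1),len(px),plane(t,[ce],.005)[0].round(4))
for ce,px in comp(t,white(t),(385,215,465,270),60): print('jar',ce.round(1),len(px),plane(t,[ce],.043)[0].round(4))
tw=comp(t,white(t),(210,205,280,245),40); sw=comp(s,white(s),(255,140,300,190),40)
tc=[cloud(t,p) for _,p in tw]; sc=[cloud(s,p) for _,p in sw]
for n,l in(('t',tc),('s',sc)):
    for p in l: print(n,len(p),np.median(p,0).round(3),p[:,2].min().round(3),p[:,2].max().round(3))
for P in tc:
    Q=[P]+[q for q in sc if abs(np.median(q,0)[1]-np.median(P,0)[1])<.03]
    X=np.vstack(Q)
    def f(v):
        d=np.array([v[2],v[3],1]);d/=np.linalg.norm(d)
        return np.linalg.norm(np.cross(X-[v[0],v[1],.1],d),axis=1)-.017
    r=least_squares(f,[*np.median(X[:,:2],0),.54,0],loss='soft_l1',f_scale=.002)
    d=np.array([r.x[2],r.x[3],1]);d/=np.linalg.norm(d); o=np.array([r.x[0],r.x[1],.1]); sp=(X-o)@d
    print('bottle z=.1 at',r.x.round(4),'rms',np.std(f(r.x)).round(4),'lean',np.arccos(d[2]).round(3),'along',np.percentile(sp,[1,99]).round(3),d.round(3))
E
python3 m.py
```

```text
Traceback (most recent call last):
  File "m.py", line 12, in <module>
    for ce,px in comp(t,dark(t),(385,240,465,270),40): print('pad',ce.round(1),len(px),plane(t,[ce],.005)[0].round(4))
                                                                                       ~~~~~^^^^^^^^^^^^^
  File "h.py", line 18, in plane
    d=rays(c,uv); o=np.array(c['xyz']); return o+d*((h-o[2])/d[:,2])[:,None]
  File "h.py", line 13, in rays
    return d@np.array(c['rotation']).T
           ~^~~~~~~~~~~~~~~~~~~~~~~~~~
ValueError: matmul: Input operand 1 has a mismatch in its core dimension 0, with gufunc signature (n?,k),(k,m?)->(n?,m?) (size 4 is different from 3)
```

```bash
python3 - <<'E'
s=open('h.py').read()
s=s.replace("return d@np.array(c['rotation']).T","r=np.array(c['rotation'])\n    if r.size==4:\n        from scipy.spatial.transform import Rotation as R\n        r=R.from_quat(r).as_matrix()\n    return d@r.T")
open('h.py','w').write(s)
E
python3 m.py
```

```text
pad [396.1 252.1] 139 [ 0.4901 -0.1719  0.005 ]
pad [446.4 257.1] 142 [ 0.4768 -0.2854  0.005 ]
jar [423.4 240.4] 2739 [ 0.5126 -0.2274  0.043 ]
t 401 [0.553 0.2   0.104] 0.049 1.152
t 393 [0.546 0.117 0.104] 0.049 1.152
s 115 [0.705 0.294 0.024] 0.001 0.029
s 232 [0.554 0.194 0.096] 0.064 0.9
s 253 [0.547 0.109 0.096] 0.062 0.121
bottle z=.1 at [ 0.5536  0.1948 -0.645  -1.1876] rms 0.0482 lean 0.934 along [-0.029  0.813] [-0.384 -0.706  0.595]
bottle z=.1 at [ 0.5626  0.12    0.6092 -0.0013] rms 0.0262 lean 0.547 along [-0.056  0.032] [ 0.52  -0.001  0.854]
```

```bash
sed -i "s/X=np.vstack(Q)/X=np.vstack(Q); X=X[(X[:,2]>.075)\&(X[:,2]<.13)\&(np.abs(X-np.median(X,0)).max(1)<.06)]/" m.py; python3 m.py | grep bottle
cat > st.py <<'E'
# print TCP-relative pose; args: target x y z (grasp point) yaw deg(closing axis direction from +y)
from h import *; import sys
from scipy.spatial.transform import Rotation as R
s=ctrl.get_state(); r=R.from_quat(s['tcp_rot']).as_matrix()
x,y,z,a=map(float,sys.argv[1:5]); a=np.radians(a); want=np.array([-np.sin(a),np.cos(a),0])
l=r.T@want; tw=np.degrees(np.arctan2(-l[0],l[1])); tw=(tw+90)%180-90
g=np.array([x,y,z]); tcp=g+r[:,2]*ctrl.grip_point_offset
print('t',s['time'],'tcp',np.round(s['eef_pos'],4),'q6',s['qpos'][5].round(3),'open',round(s['opening'],3),'F',s['contact_force'].round(1),'ff',s['finger_force'])
print('move cm',((tcp-s['eef_pos'])@r*100).round(2),'twist',tw.round(1)); print('tool axes\n',r.round(3))
E
python3 st.py 0.56 0.198 .15 0
```

```text
bottle z=.1 at [0.569  0.2049 0.6608 0.0349] rms 0.003 lean 0.585 along [-0.038  0.031] [0.551 0.029 0.834]
bottle z=.1 at [0.5628 0.1199 0.6718 0.03  ] rms 0.0029 lean 0.592 along [-0.038  0.03 ] [0.557 0.025 0.83 ]
t 0.1 tcp [0.279  0.6139 0.1989] q6 -0.15 open 1.003 F [-0.2  0.5 -0.1] ff 0.0
move cm [-42.79 -26.22   6.8 ] twist -24.5
tool axes
 [[-0.91   0.414 -0.001]
 [ 0.414  0.91  -0.002]
 [ 0.    -0.002 -1.   ]]
```

```bash
python3 -m pendant '[{"dx":-5,"dy":-3,"twist":-3},{"dx":-10,"dy":-6,"twist":-6},{"dx":-15,"dy":-9,"twist":-10},{"dx":-20,"dy":-12,"twist":-14},{"dx":-25,"dy":-15,"twist":-18},{"dx":-30,"dy":-18,"twist":-20.3},{"dx":-35,"dy":-21,"twist":-20.3},{"dx":-40,"dy":-23.5,"twist":-20.3},{"dx":-43,"dy":-25.3,"dz":1,"twist":-20.3},{"dx":-43,"dy":-25.3,"dz":1,"twist":-20.3}]' 65 40
python3 - <<'E'
from h import *
c=grab('wrist'); pickle.dump(c,open('w.pkl','wb')); cv2.imwrite('pics/w1.png',c['img'][:,:,::-1])
E
python3 st.py 0.566 0.205 .095 -4.2
```

```text
t 0.15 tcp [0.2791 0.614  0.199 ] q6 -0.15 open 1.0 F [-0.9  0.5 -0.2] ff 0.0
move cm [-43.05 -25.33  12.31] twist -20.3
tool axes
 [[-0.91   0.414 -0.001]
 [ 0.414  0.91  -0.002]
 [ 0.    -0.002 -1.   ]]$[0]: bad value
```

View pics/w1.png

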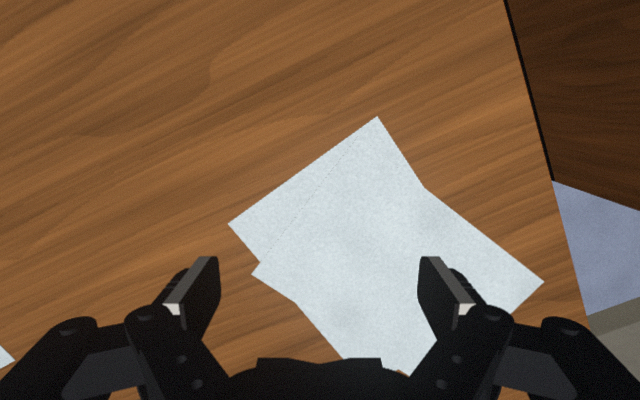

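The call was refused before any motion: the picture still shows the start pose, with only the papers on the desk and the open finger pads near (205,290) and (435,290). The rows probably need all four keys, so I'll send those.

```bash
python3 -m pendant '[{"dx":-5,"dy":-3,"dz":0,"twist":-3},{"dx":-10,"dy":-6,"dz":0,"twist":-6},{"dx":-15,"dy":-9,"dz":0,"twist":-10},{"dx":-20,"dy":-12,"dz":0,"twist":-14},{"dx":-25,"dy":-15,"dz":0,"twist":-18},{"dx":-30,"dy":-18,"dz":0,"twist":-20.3},{"dx":-35,"dy":-21,"dz":0,"twist":-20.3},{"dx":-40,"dy":-23.5,"dz":0,"twist":-20.3},{"dx":-43,"dy":-25.3,"dz":1,"twist":-20.3},{"dx":-43,"dy":-25.3,"dz":1,"twist":-20.3}]' 65 40
python3 st.py 0.566 0.205 .095 -4.2
```

```text
time: 1.4
eef_pos: [0.5665, 0.2039, 0.1886]
tcp_rot: [0.038, 0.999, -0.0, -0.001]
contact_force: [-0.0, -0.4, -0.7]
opening: 0.65
finger_force: 0.0
t 1.4 tcp [0.5665 0.2039 0.1886] q6 -1.317 open 0.65 F [-0.  -0.4 -0.7] ff 0.0
move cm [ 0.03  0.12 11.23] twist -0.2
tool axes
 [[-0.997  0.076 -0.003]
 [ 0.076  0.997 -0.001]
 [ 0.003 -0.001 -1.   ]]
```

```bash
python3 - <<'E'
from h import *
c=grab('wrist'); pickle.dump(c,open('w.pkl','wb')); cv2.imwrite('pics/w2.png',c['img'][:,:,::-1])
print(c['xyz'],c['rotation'].round(2))
E
```

```text
[0.49382054 0.20905541 0.36335937] [[ 0.08 -0.96 -0.28]
 [ 1.    0.07  0.02]
 [-0.   -0.28  0.96]]
```

View pics/w2.png

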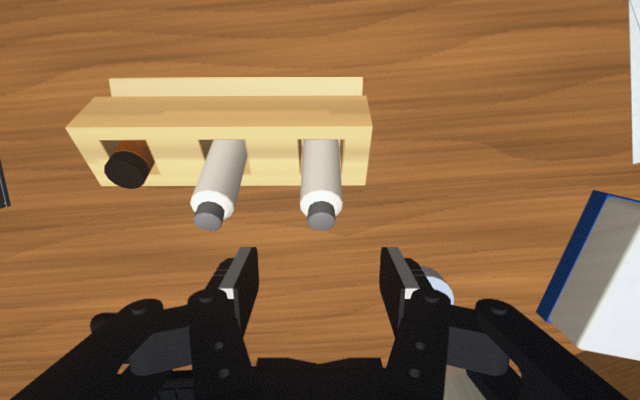

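The stand's edges run level in the wrist view. Cap A is at (321,214), in line with the finger centre at about 319, cap B is at (209,215) and the vial at (128,168). Next I refine the bottle axes from the wrist depth.

```bash
python3 - <<'E'
from m import *
c=pickle.load(open('w.pkl','rb')); yaw=-.075
d=np.array([np.sin(.5)*np.cos(yaw),np.sin(.5)*np.sin(yaw),np.cos(.5)])
for box in((190,140,250,222),(297,140,345,222)):
    for ce,px in comp(c,white(c),box,200):
        X=cloud(c,px); X=X[(X[:,2]>.06)&(X[:,2]<.125)]
        f=lambda v:np.linalg.norm(np.cross(X-[v[0],v[1],.095],d),axis=1)-.017
        r=least_squares(f,np.median(X[:,:2],0),loss='soft_l1',f_scale=.002)
        print(ce,len(X),r.x.round(4),np.std(f(r.x)).round(4),((X-[*r.x,.095])@d).min().round(3),((X-[*r.x,.095])@d).max().round(3))
E
```

```text
pad [396.1 252.1] 139 [ 0.4901 -0.1719  0.005 ]
pad [446.4 257.1] 142 [ 0.4768 -0.2854  0.005 ]
jar [423.4 240.4] 2739 [ 0.5126 -0.2274  0.043 ]
t 401 [0.553 0.2   0.104] 0.049 1.152
t 393 [0.546 0.117 0.104] 0.049 1.152
s 115 [0.705 0.294 0.024] 0.001 0.029
s 232 [0.554 0.194 0.096] 0.064 0.9
s 253 [0.547 0.109 0.096] 0.062 0.121
bottle z=.1 at [0.569  0.2049 0.6608 0.0349] rms 0.003 lean 0.585 along [-0.038  0.031] [0.551 0.029 0.834]
bottle z=.1 at [0.5628 0.1199 0.6718 0.03  ] rms 0.0029 lean 0.592 along [-0.038  0.03 ] [0.557 0.025 0.83 ]
[219.84839204 175.00306279] 2541 [0.5574 0.1197] 0.0016 -0.048 0.03
[320.54506438 174.56847444] 2494 [0.5636 0.2048] 0.0016 -0.048 0.031
```

```bash
python3 -m pendant '[{"dx":0.3,"dy":0.1,"dz":4,"twist":0},{"dx":0.3,"dy":0.1,"dz":8,"twist":0},{"dx":0.3,"dy":0.1,"dz":10.5,"twist":0},{"dx":0.3,"dy":0.1,"dz":11.2,"twist":0},{"dx":0.3,"dy":0.1,"dz":11.2,"twist":0},{"dx":0.3,"dy":0.1,"dz":11.2,"twist":0}]' && python3 -m pendant '[{"dx":0,"dy":0,"dz":0,"twist":0},{"dx":0,"dy":0,"dz":0,"twist":0},{"dx":0,"dy":0,"dz":0,"twist":0},{"dx":0,"dy":0,"dz":0,"twist":0},{"dx":0,"dy":0,"dz":0,"twist":0}]' 20 30
```

```text
time: 2.2
eef_pos: [0.5642, 0.208, 0.08]
tcp_rot: [0.036, 0.999, 0.0, 0.002]
contact_force: [-0.2, -0.1, 0.4]
opening: 0.647
finger_force: 0.0
time: 2.82
eef_pos: [0.5644, 0.2075, 0.0795]
tcp_rot: [0.036, 0.999, 0.0, 0.001]
contact_force: [0.6, -0.7, 5.8]
opening: 0.348
finger_force: 29.5
```

```bash
python3 -m pendant '[{"dx":-0.5,"dy":0,"dz":-0.9,"twist":0},{"dx":-1,"dy":0,"dz":-1.8,"twist":0},{"dx":-1.5,"dy":0,"dz":-2.7,"twist":0},{"dx":-2,"dy":0,"dz":-3.6,"twist":0},{"dx":-2.5,"dy":0,"dz":-4.6,"twist":0},{"dx":-3,"dy":0,"dz":-5.5,"twist":0},{"dx":-3,"dy":0,"dz":-8,"twist":0},{"dx":-3,"dy":0,"dz":-11,"twist":0},{"dx":-3,"dy":0,"dz":-11,"twist":0}]'
python3 - <<'E'
from h import *
c=grab('side'); pickle.dump(c,open('s2.pkl','wb')); cv2.imwrite('pics/s2.png',cv2.resize(c['img'][60:260,160:400,::-1],None,fx=3,fy=3))
E
```

```text
time: 3.95
eef_pos: [0.5952, 0.2056, 0.1918]
tcp_rot: [0.036, 0.999, 0.001, 0.003]
contact_force: [0.4, -0.0, -0.6]
opening: 0.349
finger_force: 29.1
```

View pics/s2.png

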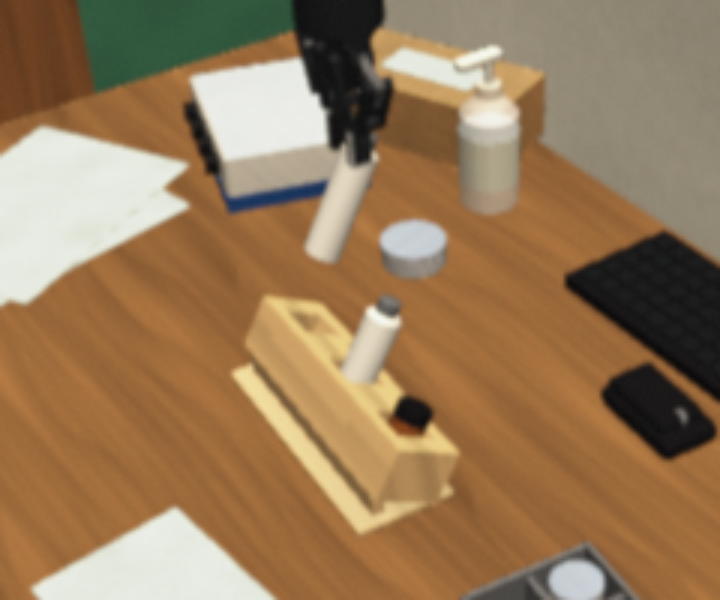

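The bottle is clear of the stand and held tilted, with its foot at about crop pixel (322,250). I'll measure the foot relative to the TCP.

```bash
cat > held.py <<'E'
from h import *; import sys
from scipy.optimize import least_squares
from scipy.spatial.transform import Rotation as R
# usage: held.py pkl yaw ; fits bottle in the gripper (side view)
def held(c,yaw):
    s=c['state']; r=R.from_quat(s['tcp_rot']).as_matrix(); g=np.array(s['eef_pos'])-r[:,2]*.0187
    h=cv2.cvtColor(c['img'],cv2.COLOR_RGB2HSV)
    px=np.argwhere((h[...,1]<60)&(h[...,2]>110)&(c['depth']>0))[:,::-1]; X=cloud(c,px)
    u=np.array([np.cos(yaw),np.sin(yaw),0]); v=np.array([-np.sin(yaw),np.cos(yaw),0]); D=X-g
    X=X[(np.abs(D@v)<.03)&(np.abs(D@u)<.08)&(D[:,2]>-.1)&(D[:,2]<.05)]
    f=lambda p:np.linalg.norm(np.cross(X-g-p[1]*u-p[2]*v,np.sin(p[0])*u+[0,0,np.cos(p[0])]),axis=1)-.017
    p=least_squares(f,[.3,0,0],loss='soft_l1',f_scale=.002).x
    d=np.sin(p[0])*u+[0,0,np.cos(p[0])]; sp=(X-g-p[1]*u-p[2]*v)@d
    print(len(X),'lean',p[0].round(3),'offs fwd',p[1].round(4),'side',p[2].round(4),'foot along',np.percentile(sp,[0,1,3]).round(4),'rms',np.std(f(p)).round(4),'g',g.round(4))
    foot=g+p[1]*u+p[2]*v+d*np.percentile(sp,1); print('foot centre',foot.round(4),'rel g',(foot-g).round(4))
if __name__=='__main__': held(pickle.load(open(sys.argv[1],'rb')),float(sys.argv[2]))
E
python3 held.py s2.pkl -.075; python3 st.py .483 -.2286 .15 -6.7
```

```text
435 lean 0.441 offs fwd 0.0015 side -0.0016 foot along [-0.0839 -0.0814 -0.0801] rms 0.0043 g [0.5951 0.2055 0.2105]
foot centre [0.5618 0.2064 0.1369] rel g [-0.0333  0.0009 -0.0736]
t 4.0 tcp [0.5939 0.2053 0.1894] q6 -1.327 open 0.346 F [-0.4  0.2 -1.5] ff 29.032067902244307
move cm [  7.93 -44.08   5.76] twist 2.5
tool axes
 [[-0.997  0.072  0.003]
 [ 0.072  0.997  0.   ]
 [-0.003  0.001 -1.   ]]
```

```bash
python3 -m pendant '[{"dx":0,"dy":-1,"dz":-3,"twist":0},{"dx":0.5,"dy":-5,"dz":-4,"twist":0},{"dx":1,"dy":-10,"dz":-4,"twist":0},{"dx":1.5,"dy":-15,"dz":-4,"twist":0.5},{"dx":2,"dy":-20.5,"dz":-4,"twist":1},{"dx":2.5,"dy":-26,"dz":-3,"twist":1.5},{"dx":3,"dy":-31.5,"dz":-2,"twist":2},{"dx":3.5,"dy":-37,"dz":-1,"twist":2.5},{"dx":4.2,"dy":-42,"dz":0,"twist":2.5},{"dx":5,"dy":-46,"dz":1,"twist":2.5}]' && python3 -m pendant '[{"dx":0,"dy":-2.5,"dz":1.5,"twist":0},{"dx":0,"dy":-3.9,"dz":3,"twist":0},{"dx":0,"dy":-3.9,"dz":3,"twist":0},{"dx":0,"dy":-3.9,"dz":3,"twist":0}]'
python3 - <<'E'
from h import *
from held import held
c=grab('side'); pickle.dump(c,open('s3.pkl','wb')); held(c,-.117); cv2.imwrite('pics/s3.png',cv2.resize(c['img'][180:360,280:440,::-1],None,fx=3,fy=3))
E
python3 st.py .5086 -.2891 .099 -6.7
```

```text
time: 5.25
eef_pos: [0.5083, -0.2513, 0.1756]
tcp_rot: [0.059, 0.998, 0.001, -0.001]
contact_force: [0.4, 0.0, -0.2]
opening: 0.345
finger_force: 29.1
time: 5.75
eef_pos: [0.5056, -0.2878, 0.1479]
tcp_rot: [0.058, 0.998, 0.0, -0.0]
contact_force: [0.1, 0.3, -0.6]
opening: 0.346
finger_force: 29.1
743 lean 0.494 offs fwd 0.0034 side -0.0007 foot along [-0.0865 -0.0851 -0.0831] rms 0.0037 g [ 0.5056 -0.2878  0.1666]
foot centre [ 0.4688 -0.2841  0.0917] rel g [-0.0368  0.0037 -0.0749]
t 5.8 tcp [ 0.5059 -0.2879  0.1485] q6 -2.148 open 0.345 F [ 0.3  0.  -0.3] ff 29.141318061465427
move cm [-0.28 -0.09  6.82] twist 0.1
tool axes
 [[-0.993  0.115  0.001]
 [ 0.115  0.993 -0.   ]
 [-0.001 -0.    -1.   ]]
```

View pics/s3.png

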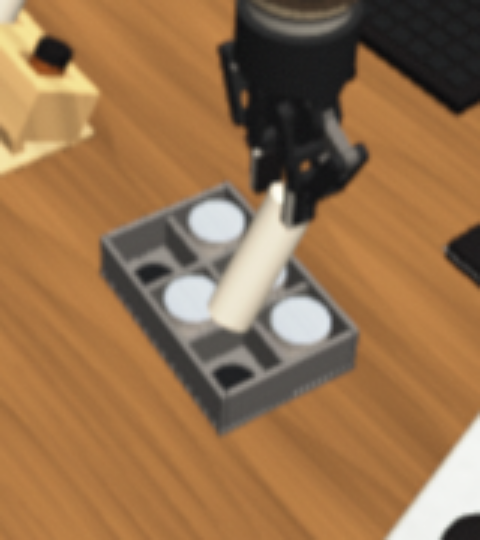

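The bottle hangs over the front cell (its pad shows at crop (235,378)) with its foot at about (235,320). The fit puts the foot 8 mm to the robot side of the cell centre, as planned. Now I lower it partway in.

```bash
python3 -m pendant '[{"dx":-0.1,"dy":0,"dz":2,"twist":0},{"dx":-0.1,"dy":0,"dz":4,"twist":0},{"dx":-0.1,"dy":0,"dz":5.4,"twist":0},{"dx":-0.1,"dy":0,"dz":6.2,"twist":0},{"dx":-0.1,"dy":0,"dz":6.4,"twist":0},{"dx":-0.1,"dy":0,"dz":6.4,"twist":0}]' - 20
python3 - <<'E'
from h import *
from held import held
held(grab('side'),-.117)
E
```

```text
time: 6.55
eef_pos: [0.5066, -0.2891, 0.0845]
tcp_rot: [0.058, 0.998, -0.0, 0.0]
contact_force: [0.1, 0.2, -0.7]
opening: 0.345
finger_force: 29.1
1217 lean 0.423 offs fwd 0.0054 side -0.0035 foot along [-0.1084 -0.0865 -0.0821] rms 0.0157 g [ 0.5066 -0.2891  0.1032]
foot centre [ 0.4762 -0.289   0.0243] rel g [-0.0304  0.0001 -0.0789]
```

```bash
python3 -m pendant '[{"dx":0.5,"dy":0,"dz":0,"twist":0},{"dx":1,"dy":0,"dz":0,"twist":0},{"dx":1.5,"dy":0,"dz":0,"twist":0},{"dx":2,"dy":0,"dz":0,"twist":0},{"dx":2.4,"dy":0,"dz":0,"twist":0},{"dx":2.8,"dy":0,"dz":0,"twist":0},{"dx":3.2,"dy":0,"dz":0,"twist":0},{"dx":3.5,"dy":0,"dz":0,"twist":0},{"dx":3.5,"dy":0,"dz":0,"twist":0}]' 20 20
python3 - <<'E'
from h import *
from held import held
c=grab('side'); pickle.dump(c,open('s4.pkl','wb')); held(c,-.117); cv2.imwrite('pics/s4.png',cv2.resize(c['img'][180:360,280:440,::-1],None,fx=3,fy=3))
E
```

```text
time: 7.72
eef_pos: [0.4714, -0.2847, 0.0841]
tcp_rot: [0.058, 0.998, 0.0, -0.0]
contact_force: [1.0, -0.6, -1.4]
opening: 0.35
finger_force: 27.6
1046 lean -0.928 offs fwd -0.0418 side -0.0044 foot along [-0.1461 -0.1339 -0.1315] rms 0.0121 g [ 0.4714 -0.2847  0.1028]
foot centre [ 0.5358 -0.2967  0.0225] rel g [ 0.0644 -0.012  -0.0802]
```

View pics/s4.png

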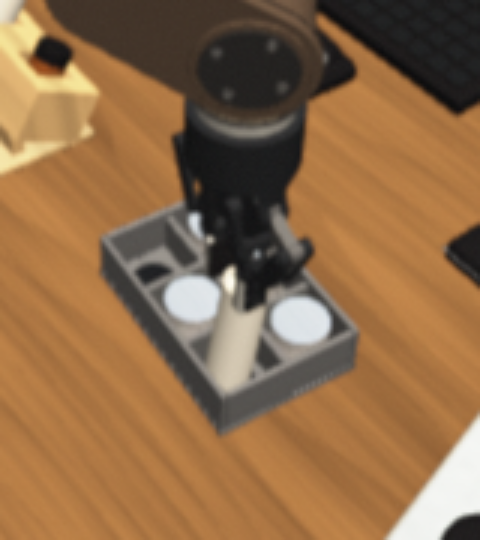

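The bottle has pivoted in the grip and stands nearly upright in the front cell, foot at about crop (228,380) and grip at (245,290). Crate pixels spoiled that fit, so I'll limit it to points above the walls.

```bash
sed -i 's/(D\[:,2\]<.05)\]/(D[:,2]<.05)\&(X[:,2]>.052)]/' held.py; sed -i "s/h\[...,2\]>110/h[...,2]>135/" held.py; python3 held.py s4.pkl -.117
```

```text
348 lean 0.139 offs fwd 0.009 side -0.0002 foot along [-0.0538 -0.052  -0.0511] rms 0.0027 g [ 0.4714 -0.2847  0.1028]
foot centre [ 0.4731 -0.2852  0.0513] rel g [ 0.0017 -0.0004 -0.0515]
```

```bash
python3 -m pendant '[{"dx":-0.3,"dy":0,"dz":0.2,"twist":0},{"dx":-0.5,"dy":0,"dz":0.6,"twist":0},{"dx":-0.5,"dy":0,"dz":1.0,"twist":0},{"dx":-0.5,"dy":0,"dz":1.2,"twist":0},{"dx":-0.5,"dy":0,"dz":1.2,"twist":0}]'
python3 - <<'E'
from h import *
from held import held
held(grab('side'),-.117)
E
```

```text
time: 8.4
eef_pos: [0.4781, -0.2862, 0.074]
tcp_rot: [0.058, 0.998, -0.001, 0.002]
contact_force: [1.2, 0.8, 6.0]
opening: 0.346
finger_force: 29.0
302 lean 0.199 offs fwd 0.0079 side -0.0003 foot along [-0.0447 -0.0423 -0.0415] rms 0.0033 g [ 0.478  -0.2861  0.0927]
foot centre [ 0.4775 -0.2864  0.0513] rel g [-0.0005 -0.0002 -0.0414]
```

```bash
python3 -m pendant '[{"dx":0.3,"dy":0,"dz":0,"twist":0},{"dx":0.6,"dy":0,"dz":0,"twist":0},{"dx":0.9,"dy":0,"dz":0,"twist":0},{"dx":1.2,"dy":0,"dz":0,"twist":0},{"dx":1.2,"dy":0,"dz":0,"twist":0}]'
python3 - <<'E'
from h import *
from held import held
held(grab('side'),-.117)
E
```

```text
time: 9.07
eef_pos: [0.4658, -0.2849, 0.0738]
tcp_rot: [0.058, 0.998, -0.001, 0.001]
contact_force: [1.1, 0.2, 5.3]
opening: 0.35
finger_force: 28.4
263 lean 0.103 offs fwd 0.01 side -0.0001 foot along [-0.0418 -0.0412 -0.0403] rms 0.0027 g [ 0.4658 -0.2848  0.0925]
foot centre [ 0.4715 -0.2856  0.0515] rel g [ 0.0057 -0.0008 -0.041 ]
```

```bash
python3 -m pendant '[{"dx":0,"dy":0,"dz":0,"twist":0},{"dx":0,"dy":0,"dz":0,"twist":0},{"dx":0,"dy":0,"dz":0,"twist":0},{"dx":0,"dy":0,"dz":0,"twist":0}]' 60 30
python3 - <<'E'
from h import *
from held import held
held(grab('side'),-.117)
E
```

```text
time: 9.62
eef_pos: [0.4644, -0.2838, 0.0718]
tcp_rot: [0.058, 0.998, 0.0, -0.0]
contact_force: [0.1, -0.0, 0.8]
opening: 0.6
finger_force: 0.0
279 lean 0.099 offs fwd 0.0062 side -0.0017 foot along [-0.0395 -0.0382 -0.0363] rms 0.003 g [ 0.4644 -0.2838  0.0905]
foot centre [ 0.4667 -0.2858  0.0525] rel g [ 0.0022 -0.002  -0.038 ]
```

```bash
python3 -m pendant '[{"dx":0,"dy":0,"dz":-2,"twist":0},{"dx":0,"dy":0,"dz":-5,"twist":0},{"dx":0,"dy":0,"dz":-9,"twist":0},{"dx":0,"dy":3,"dz":-13,"twist":0},{"dx":-1,"dy":9,"dz":-13,"twist":0},{"dx":-2,"dy":15,"dz":-13,"twist":0},{"dx":-3,"dy":21,"dz":-13,"twist":0},{"dx":-4,"dy":27,"dz":-12,"twist":-1},{"dx":-5,"dy":33,"dz":-12,"twist":-2.5},{"dx":-5,"dy":39,"dz":-12,"twist":-2.5}]' 65
python3 - <<'E'
from h import *
from held import held
s=grab('side'); t=grab('top'); pickle.dump((s,t),open('p5.pkl','wb'))
a=cv2.resize(s['img'][180:360,280:440],None,fx=2.5,fy=2.5); b=cv2.resize(t['img'][190:290,380:480],None,fx=3.5,fy=3.5)
b=cv2.copyMakeBorder(b,0,a.shape[0]-b.shape[0],0,0,cv2.BORDER_CONSTANT); cv2.imwrite('pics/p5.png',np.hstack([a,b])[:,:,::-1])
E
python3 st.py .5574 .1197 .095 -4.2
```

```text
time: 10.92
eef_pos: [0.5599, 0.0995, 0.192]
tcp_rot: [0.036, 0.999, -0.0, 0.0]
contact_force: [0.1, -0.5, -0.0]
opening: 0.648
finger_force: 0.0
t 11.025 tcp [0.5593 0.1028 0.1919] q6 -1.503 open 0.646 F [-0.6 -0.9  0.4] ff 0.0
move cm [ 0.3   1.66 11.57] twist 0.4
tool axes
 [[-0.998  0.066 -0.   ]
 [ 0.066  0.998  0.002]
 [ 0.     0.002 -1.   ]]
```

View pics/p5.png

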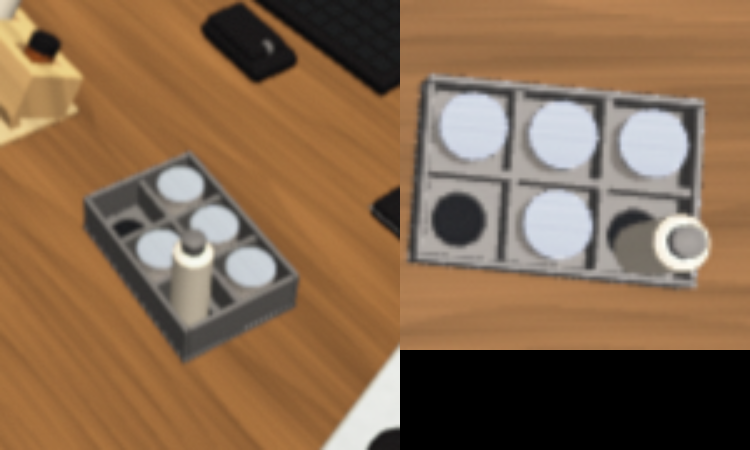

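Bottle A stands upright in the right cell, with its cap at (687,240) in the right panel. The left cell, pad at (458,220), is free. Next is bottle B.

```bash
python3 -m pendant '[{"dx":0,"dy":1.6,"dz":3,"twist":0.4},{"dx":0,"dy":1.7,"dz":7,"twist":0.4},{"dx":0,"dy":1.7,"dz":10.5,"twist":0.4},{"dx":0,"dy":1.7,"dz":11.5,"twist":0.4},{"dx":0,"dy":1.7,"dz":11.5,"twist":0.4},{"dx":0,"dy":1.7,"dz":11.5,"twist":0.4}]' && python3 -m pendant '[{"dx":0,"dy":0,"dz":0,"twist":0},{"dx":0,"dy":0,"dz":0,"twist":0},{"dx":0,"dy":0,"dz":0,"twist":0},{"dx":0,"dy":0,"dz":0,"twist":0},{"dx":0,"dy":0,"dz":0,"twist":0}]' 20 30
```

```text
time: 11.78
eef_pos: [0.5622, 0.1144, 0.0792]
tcp_rot: [0.04, 0.999, 0.0, 0.002]
contact_force: [0.6, -0.2, 0.3]
opening: 0.651
finger_force: 0.0
time: 12.4
eef_pos: [0.5623, 0.1146, 0.0788]
tcp_rot: [0.04, 0.999, 0.0, 0.002]
contact_force: [1.5, 0.8, 6.2]
opening: 0.35
finger_force: 29.8
```

```bash
python3 - <<'E'
from h import *
from m import comp
s,t=pickle.load(open('p5.pkl','rb'))
T=cloud(t,[(462,259)]); print('cap',T.round(4),plane(t,[(462,258.6)],.125).round(4))
E
```

```text
pad [396.1 252.1] 139 [ 0.4901 -0.1719  0.005 ]
pad [446.4 257.1] 142 [ 0.4768 -0.2854  0.005 ]
jar [423.4 240.4] 2739 [ 0.5126 -0.2274  0.043 ]
t 401 [0.553 0.2   0.104] 0.049 1.152
t 393 [0.546 0.117 0.104] 0.049 1.152
s 115 [0.705 0.294 0.024] 0.001 0.029
s 232 [0.554 0.194 0.096] 0.064 0.9
s 253 [0.547 0.109 0.096] 0.062 0.121
bottle z=.1 at [0.569  0.2049 0.6608 0.0349] rms 0.003 lean 0.585 along [-0.038  0.031] [0.551 0.029 0.834]
bottle z=.1 at [0.5628 0.1199 0.6718 0.03  ] rms 0.0029 lean 0.592 along [-0.038  0.03 ] [0.557 0.025 0.83 ]
cap [[ 0.4665 -0.2859  0.1279]] [[ 0.4674 -0.2868  0.125 ]]
```

```bash
python3 -m pendant '[{"dx":-0.5,"dy":0,"dz":-0.9,"twist":0},{"dx":-1,"dy":0,"dz":-1.8,"twist":0},{"dx":-1.5,"dy":0,"dz":-2.7,"twist":0},{"dx":-2,"dy":0,"dz":-3.6,"twist":0},{"dx":-2.5,"dy":0,"dz":-4.6,"twist":0},{"dx":-3,"dy":0,"dz":-5.5,"twist":0},{"dx":-3,"dy":0,"dz":-8,"twist":0},{"dx":-3,"dy":0,"dz":-11,"twist":0},{"dx":-3,"dy":0,"dz":-11,"twist":0}]' && python3 -m pendant '[{"dx":0,"dy":-4,"dz":-1,"twist":0},{"dx":1,"dy":-9,"dz":-1,"twist":0},{"dx":2,"dy":-14,"dz":-1,"twist":0.5},{"dx":3,"dy":-19,"dz":0,"twist":1},{"dx":4,"dy":-24,"dz":1,"twist":1.5},{"dx":4.7,"dy":-28,"dz":2.5,"twist":2.1},{"dx":4.7,"dy":-29.3,"dz":3.5,"twist":2.1},{"dx":4.7,"dy":-29.3,"dz":4.3,"twist":2.1},{"dx":4.7,"dy":-29.3,"dz":4.3,"twist":2.1},{"dx":4.7,"dy":-29.3,"dz":4.3,"twist":2.1}]'
python3 - <<'E'
from h import *
from held import held
c=grab('side'); held(c,-.117); cv2.imwrite('pics/s6.png',cv2.resize(c['img'][180:360,280:440,::-1],None,fx=3,fy=3))
E
python3 st.py .522 -.1756 .165 -6.7
```

```text
time: 13.52
eef_pos: [0.5928, 0.1122, 0.1907]
tcp_rot: [0.04, 0.999, 0.0, 0.003]
contact_force: [0.3, 0.5, -0.8]
opening: 0.353
finger_force: 29.7
time: 14.78
eef_pos: [0.5211, -0.1751, 0.1445]
tcp_rot: [0.057, 0.998, -0.0, 0.0]
contact_force: [0.3, -0.4, -0.2]
opening: 0.352
finger_force: 29.7
578 lean 0.49 offs fwd -0.0002 side 0.0023 foot along [-0.0864 -0.0849 -0.0822] rms 0.0033 g [ 0.5211 -0.1751  0.1632]
foot centre [ 0.4815 -0.1681  0.0882] rel g [-0.0396  0.007  -0.0749]
t 14.825 tcp [ 0.5212 -0.1753  0.1447] q6 -1.965 open 0.354 F [ 0.2 -0.4 -0.4] ff 29.671703829662874
move cm [-0.09 -0.03 -0.16] twist 0.1
tool axes
 [[-0.993  0.114  0.001]
 [ 0.114  0.993 -0.   ]
 [-0.001 -0.    -1.   ]]
```

View pics/s6.png

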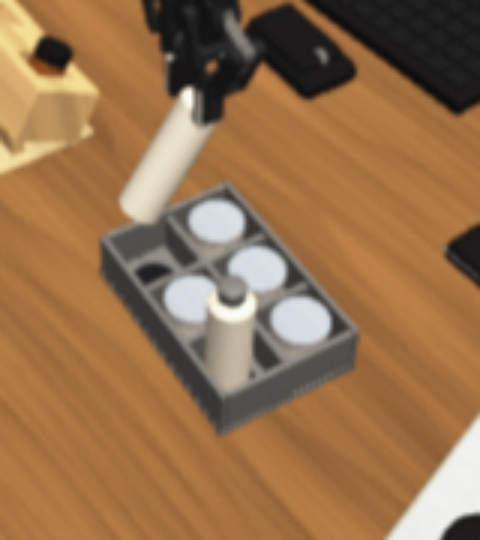

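Bottle B hangs over the left cell, foot at crop (145,207) and pad at (153,272). The fit puts it 2 mm too far towards the robot and 3 mm to the left, so I correct that, lower it partway and pivot it against the wall.

```bash
python3 -m pendant '[{"dx":-0.2,"dy":-0.2,"dz":2,"twist":0},{"dx":-0.2,"dy":-0.2,"dz":4,"twist":0},{"dx":-0.2,"dy":-0.2,"dz":5.2,"twist":0},{"dx":-0.2,"dy":-0.2,"dz":5.9,"twist":0},{"dx":-0.2,"dy":-0.2,"dz":6,"twist":0},{"dx":-0.2,"dy":-0.2,"dz":6,"twist":0}]' && python3 -m pendant '[{"dx":0.5,"dy":0,"dz":0,"twist":0},{"dx":1,"dy":0,"dz":0,"twist":0},{"dx":1.5,"dy":0,"dz":0,"twist":0},{"dx":2,"dy":0,"dz":0,"twist":0},{"dx":2.4,"dy":0,"dz":0,"twist":0},{"dx":2.8,"dy":0,"dz":0,"twist":0},{"dx":3.2,"dy":0,"dz":0,"twist":0},{"dx":3.6,"dy":0,"dz":0,"twist":0},{"dx":3.7,"dy":0,"dz":0,"twist":0},{"dx":3.7,"dy":0,"dz":0,"twist":0}]' 20 20
python3 - <<'E'
from h import *
from held import held
held(grab('side'),-.117)
E
```

```text
time: 15.58
eef_pos: [0.5228, -0.1786, 0.0848]
tcp_rot: [0.058, 0.998, -0.0, 0.001]
contact_force: [-0.5, -1.2, -0.6]
opening: 0.352
finger_force: 29.7
time: 16.82
eef_pos: [0.4855, -0.1741, 0.0841]
tcp_rot: [0.058, 0.998, 0.0, -0.0]
contact_force: [-0.4, -0.2, -1.1]
opening: 0.35
finger_force: 26.8
294 lean 0.125 offs fwd 0.0064 side 0.0016 foot along [-0.0526 -0.0519 -0.0503] rms 0.0027 g [ 0.4855 -0.1741  0.1028]
foot centre [ 0.4856 -0.1724  0.0513] rel g [ 0.0001  0.0016 -0.0515]
```

```bash
python3 -m pendant '[{"dx":-0.2,"dy":0,"dz":0.3,"twist":0},{"dx":-0.3,"dy":0,"dz":0.6,"twist":0},{"dx":-0.3,"dy":0,"dz":0.9,"twist":0},{"dx":-0.3,"dy":0,"dz":1.2,"twist":0},{"dx":-0.3,"dy":0,"dz":1.2,"twist":0}]'
python3 - <<'E'
from h import *
from held import held
held(grab('side'),-.117)
E
```

```text
time: 17.5
eef_pos: [0.4905, -0.1753, 0.0743]
tcp_rot: [0.058, 0.998, -0.001, 0.002]
contact_force: [0.5, 1.3, 6.6]
opening: 0.354
finger_force: 28.2
259 lean 0.163 offs fwd 0.0054 side 0.0014 foot along [-0.044  -0.0429 -0.0408] rms 0.003 g [ 0.4904 -0.1752  0.093 ]
foot centre [ 0.489  -0.1736  0.0507] rel g [-0.0014  0.0016 -0.0423]
```

On the floor at 6.6 N. As with bottle A, I'll draw it back to finish the uprighting, then release.

```bash
python3 -m pendant '[{"dx":0.3,"dy":0,"dz":0,"twist":0},{"dx":0.6,"dy":0,"dz":0,"twist":0},{"dx":0.8,"dy":0,"dz":0,"twist":0},{"dx":0.8,"dy":0,"dz":0,"twist":0}]' && python3 -m pendant '[{"dx":0,"dy":0,"dz":0,"twist":0},{"dx":0,"dy":0,"dz":0,"twist":0},{"dx":0,"dy":0,"dz":0,"twist":0},{"dx":0,"dy":0,"dz":0,"twist":0}]' 60 30 && python3 -m pendant '[{"dx":0,"dy":0,"dz":-2,"twist":0},{"dx":0,"dy":0,"dz":-5,"twist":0},{"dx":0,"dy":0,"dz":-9,"twist":0},{"dx":0,"dy":3,"dz":-13,"twist":0},{"dx":0,"dy":9,"dz":-13,"twist":0},{"dx":0,"dy":15,"dz":-13,"twist":0},{"dx":0,"dy":20,"dz":-13,"twist":0},{"dx":0,"dy":20,"dz":-13,"twist":0}]'
python3 - <<'E'
from h import *
s=grab('side'); t=grab('top')
a=cv2.resize(s['img'][100:340,240:480],None,fx=1.8,fy=1.8); b=cv2.resize(t['img'][190:290,380:480],None,fx=3.5,fy=3.5)
b=cv2.copyMakeBorder(b,0,a.shape[0]-b.shape[0],0,0,cv2.BORDER_CONSTANT); cv2.imwrite('pics/p7.png',np.hstack([a,b])[:,:,::-1])
g=cv2.cvtColor(t['img'],cv2.COLOR_RGB2HSV)
P=cloud(t,np.argwhere(np.ones((100,100)))[:,::-1]+[380,190]); H=P[(P[:,2]>.115)&(P[:,2]<.15)]
for lo,hi in((-.23,-.1),(-.35,-.23)):
    q=H[(H[:,1]>lo)&(H[:,1]<hi)]; print(len(q),q.mean(0).round(4),q[:,2].max().round(4))
E
```

```text
time: 18.05
eef_pos: [0.4824, -0.1743, 0.0742]
tcp_rot: [0.058, 0.998, -0.001, 0.002]
contact_force: [0.8, 0.9, 5.7]
opening: 0.355
finger_force: 28.1
time: 18.55
eef_pos: [0.4802, -0.1734, 0.0717]
tcp_rot: [0.058, 0.998, 0.0, -0.0]
contact_force: [-0.2, 0.1, 0.3]
opening: 0.601
finger_force: 0.0
time: 19.55
eef_pos: [0.5035, 0.0281, 0.202]
tcp_rot: [0.055, 0.998, 0.0, -0.0]
contact_force: [-0.7, -0.4, 0.5]
opening: 0.599
finger_force: 0.0
89 [ 0.4816 -0.1701  0.1246] 0.1293
94 [ 0.4677 -0.2862  0.1247] 0.1311
```

View pics/p7.png

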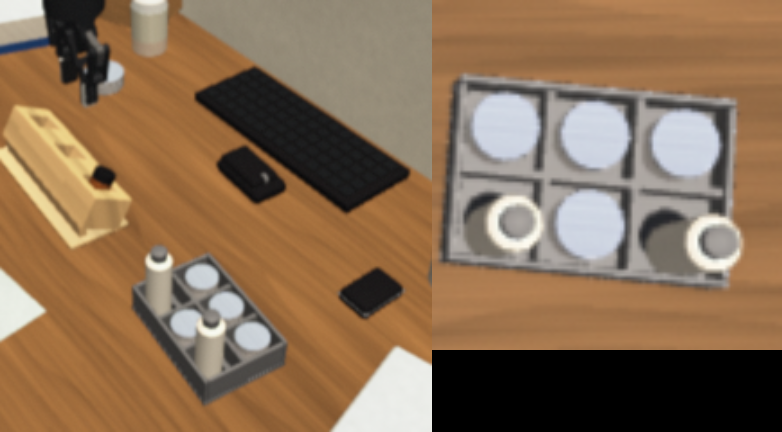

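Both bottles stand upright in their cells, caps at right-panel (517,222) and (718,240) and cap tops at about 125 mm. The jars, the vial at (103,177) and the mouse and case are where they were, and the gripper is clear. Handing in.

```bash
python3 -c "
from plant import ctrl; print(ctrl.sign_off())"
```

```text
the job is handed in; nothing more can be done
None
```

Both bottles are upright in the crate's two empty cells, the last pictures show no sign that anything else moved, and I handed the job in at about 19.7 s of the 59 s allowed; the verdict was not reported back.

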